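# Run the coffee grinder into the cup

### The arm

A 7-joint arm with a two-finger parallel gripper is mounted at the origin on a cart in front of the work surface, level with it; the furniture and walls round the work are solid. World frame = base frame: x ahead of the robot, y to its left, z up, the work surface at z = 0. Lengths are in m, angles in rad, forces in N, time in s.
With the tool pointing down it reaches from about 0.4 to 0.85 m from the base axis. Payload 4.5 kg.
Tool frame: the origin (TCP) lies midway between the tips of the shut fingers; the grasp point (between the pads) lies behind it (r.grip_point_offset is the z of the grasp point in the tool frame, in m); z points along the fingers, y is the line along which they close (so a half turn about z gives the same grasp; the last joint's range is limited). The gripper opens to 88 mm and grips with 3 to 60 N. Pads are 18 mm wide; open, the fingers measure 123 mm over their backs; the gripper's body (75 mm by 187 mm) begins 45 mm behind the grasp point.
Start: joints at [1.366, 0.689, -0.195, 1.565, 0.157, 0.902, -0.215], TCP at [0.148, -0.607, 0.239] pointing down, gripper open.
Joint ranges: [-3.01, 3.01], [-0.46, 2.08], [-1.47, 1.51], [0.13, 2.56], [-1, 4.14], [0.04, 2.09], [-2.66, 2.66]. Speed limits (rad/s): [2.57, 2.57, 3.14, 3.14, 3.14, 3.14, 3.14].

### API

Orientations are given as a unit quaternion [x, y, z, w].
In Python, from plant import r, optics, workorder gives the robot as it stands.
- The arm moves only by the shell command python3 -m creep 'ROWS' [FORCE]. ROWS is JSON, a list of rows, each an object of numbers: "grip": the gripper command: -1 is shut, 1 is fully open, values between are in proportion; "tx", "ty", "tz": the shift along the tool's x, y, z in cm; "spin": the turn about the tool's z in degrees. In form: [{"grip": .., "tx": .., "ty": .., "tz": .., "spin": ..}, ...]. A call has 1 to 8 rows; each row shifts and turns the commanded pose from where the row before left it, along the tool's axes as they then stand; what a row does not reach is not made up. A row lasts 1/12 s, in which the tool goes at most 41.7 mm and 7.16 degrees, less where a joint would pass 70% of its speed; a pose out of reach is approached as far as the arm can. A call with a gripper value outside its range is refused whole. The fingers move at their own pace and stop on an object; FORCE is the grip in N (left out, the last holds). Time passes only in rows, so rows that do not move let the fingers close. It gives the time, the measured TCP pose, the force, the opening and the grip force at its end, in the units of the state.
- r.get_state(): the state, without advancing time (a new reading comes with each control period).
- optics.snapshot(name): name is "side" or "top"; returns (picture, depth): 480x640x3 uint8, red, green, blue; 480x640 float32, m along the optical axis (not along the pixel's ray), 0 where there is no reading.
- optics.get_calibration(name): a dict with "fx", "fy", "cx", "cy" (pixels), "D" ([k1, k2, p1, p2, k3] as OpenCV has them; the pictures are not rectified), "extrinsics" (4x4, takes a point from world to camera coordinates). Camera axes: x right, y down, z forward; pixel columns grow to the right and rows downward; lengths in m; the calibration is good to about 2 mm. A picture is of the moment at which its call begins. get_calibration takes no time and is no camera call.
- workorder.finish_job(): hands the job in; it is judged then, once.
The state is a dict: "clock": time; "q": joint angles; "qd": joint speeds; "joint_torque": joint torques, N m; "tool_pos": TCP position; "eef_rot": TCP orientation; "contact_force": force on the tool from outside, world axes, zero at the start; "moment": the same for the moment, N m; "opening": opening from 0.0 (shut) to 1.0 (fully open); "finger_force": force on a finger pad.
Only numpy, scipy, OpenCV 4.12 (cv2) and the standard library are available. Lean on these libraries where they do the work, as an engineer would, in place of code of your own. Each camera call takes 0.05 s, during which the arm holds its last target. There are 200 camera calls.

### The job

Turn the grinder's carousel by its central grip until the small white cup clicks in right under the chute, leaving the dial alone until then. Then turn the spring-loaded dial on the grinder's right wing clockwise past the first two clicks to its third position (the three-bar mark), no further, and hold it there against its spring: finish while still gripping the dial at that mark. Do not knock over or shove the loose things around the grinder.

Things in the scene. Friction and masses are not known exactly. Their poses are not given: they have to be found in the camera images.
- grinder: fixed grinder; origin on the worktop, on the carousel's axis; x points to the column, z up. Black foot 310 mm across; column x 170 to 240 mm; head x 98 to 238, y -50 to 50, z 150 to 260 mm, steel chute (30 mm wide) below it down to z 120; clear hopper up to z 405. Control wing on the right: box 120 (x) by 130 (y) mm centred at x -20, y -230, top z 45, with the dial
- chute (a point): the centre of the chute's lower mouth, 110 mm from the carousel's axis along the grinder's x, 120 mm above the worktop
- carousel (a joint): turn of the carousel, rad, counter-clockwise seen from above; 0 = cup exactly under the chute. Four detents, at 0 and every quarter turn (1.571): let go near one, it is drawn in from up to 0.6 rad away in about 1 s, to rest within 0.04 rad of its centre. Starts at or near the detent at 1.571 or 3.142 (rarely halfway); may be turned either way between -4 and 4; takes at most about 0.1 N m
- carousel_grip (a point): middle of the upright black bar (52 mm long, 14 thick, z 134 to 166 mm) on a thin pillar at the centre of the carousel (wooden disc 300 mm across, top z 26). Grip it here, z 150 mm. Its long side is the point's x axis, at joint 0 along the grinder's x. Fixed on other seats: herb jar (47 mm wide, top z 113) opposite the cup, salt shaker (44 mm, top z 116)
- cup: small white handleless cup, 68 mm across, 46 mm high, fixed on the carousel's seat 110 mm from its axis; origin at the centre of its underside, 26 mm above the worktop
- dial (a joint): turn of the dial, rad, clockwise seen from above; 0 at rest, clicks (detents) at 0.4, 0.8 and 1.2, end stop at 1.55. A spring of about 0.04 N m at rest, 0.11 N m at the third click, always turns it back to 0 when let go; the clicks add or take off up to 0.03 N m on the way
- dial_knob: the dial's upright steel bar, 46 mm long, 12 thick, z 53 to 88 mm, over a black skirt disc 62 mm across (top z 53). Origin on the dial's axis at worktop height, at x -30, y -235 mm from the grinder's origin. Long side = its x axis; pointer at the -x end, towards the grinder's -x at rest. Marks on the wing: rest dot, then ticks of one, two, three bars
- dial_grip (a point): the place to grip the dial: on its axis, 75 mm above the worktop, axes as the dial_knob's
- spice_jar: loose herb jar, 47 mm wide, 87 mm high, just beyond the dial; bystander; origin under its centre
- teaspoon: loose metal teaspoon, 132 mm long, behind the jar; bystander
- beige_mug: loose beige mug, 87 mm wide, 91 mm high, left of the grinder; bystander; origin under its centre
- pod_a: loose coffee pod, 51 mm wide, 45 mm high, on the right; bystander; origin under its centre
- pod_b: loose coffee pod upside down, 51 mm wide, 44 mm high, on the right; bystander; origin under its centre

How it is judged:
By the outcome, as a careful person would: the job done as asked, in the order asked, and still so for the second after the job is handed in, while the arm keeps its last pose, push and grip.
It also fails if it takes over 70 s, if anything falls off the work surface, if the arm or the gripper's body presses on something with over 40 N, if the wrist force passes 120 N, or if a joint passes its speed limit or range.

## Working session

There is one attempt and no reset: what is moved stays moved. The work goes in short steps, Python scripts to look and compute and a shell command to move; the robot and the scene stay as the last step left them, time stands still between calls to the robot, and variables do not carry over. Pictures are saved under pics/ and viewed, at most 10 in all, crops included, and the job is handed in when it is done.

```bash
mkdir -p pics; ls
python3 - <<'E'
from plant import r,optics
import cv2,numpy as np
for n in("side","top"):
    p,d=optics.snapshot(n); np.savez("/tmp/"+n,p=p,d=d); cv2.imwrite(f"pics/{n}0.png",p[:,:,::-1])
    c=optics.get_calibration(n); print(n,c["fx"],c["fy"],c["cx"],c["cy"],c["D"]); print(np.round(c["extrinsics"],3), (d>0).mean())
print(r.get_state(), r.grip_point_offset)
E
```

```text
pics
side 599.950044912248 599.950044912248 312.26783887412347 230.14630053127567 [0.04649838 0.         0.         0.         0.        ]
[[ 0.446 -0.895  0.005 -0.294]
 [-0.427 -0.217 -0.878  0.326]
 [ 0.787  0.389 -0.479  1.286]
 [ 0.     0.     0.     1.   ]] 0.995986328125
top 561.2677922380452 561.2677922380452 325.5663340667355 245.07282582351817 [-0.10210767  0.          0.          0.          0.        ]
[[-0.05  -0.999 -0.006 -0.024]
 [-0.973  0.05  -0.224  0.586]
 [ 0.224 -0.005 -0.975  1.585]
 [ 0.     0.     0.     1.   ]] 0.995849609375
{'clock': 0.1, 'q': array([ 1.365811  ,  0.68986578, -0.19451922,  1.56620474,  0.15730708,
        0.90250811, -0.21509539]), 'qd': array([-0.00128531, -0.00177876, -0.00035974, -0.00051063, -0.00156471,
        0.00138938,  0.00130309]), 'joint_torque': array([-2.39608096e-03, -5.28493488e+01, -1.27152979e+00, -1.53835738e+01,
       -5.26914408e-02,  1.97015739e-03,  5.04980130e-05]), 'tool_pos': array([ 0.14765221, -0.60674334,  0.23802105]), 'eef_rot': array([ 9.92876059e-01,  1.19149048e-01, -1.57187982e-04, -7.81793662e-04]), 'contact_force': array([-0.63332996,  0.53269206, -0.64475607]), 'moment': array([-0.00029761,  0.00377098,  0.06673692]), 'finger_force': 0.0, 'opening': 0.9975243556465792} -0.0187
```

View pics/top0.png

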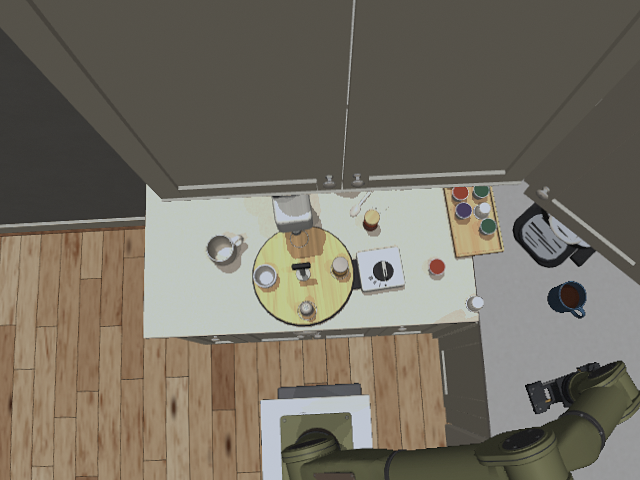

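View pics/side0.png

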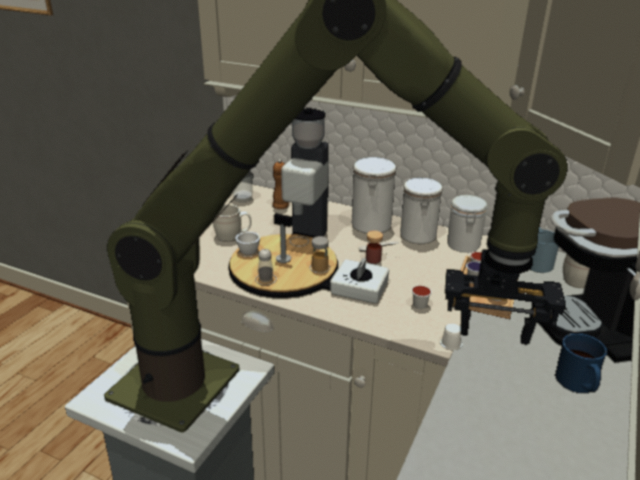

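The cup is at the left (top view 265,277), so the carousel is near +1.571. The grip bar is at (301,267), the dial at (383,271), the jar at (372,220), the mug at (222,248) and the pods at (437,267) and (476,303).

```bash
cat > h.py <<'E'
import numpy as np,cv2
from plant import r,optics
def ray(n,uv,z):
    c=optics.get_calibration(n);K=np.array([[c["fx"],0,c["cx"]],[0,c["fy"],c["cy"]],[0,0,1]])
    q=cv2.undistortPoints(np.float64(uv).reshape(-1,1,2),K,np.float64(c["D"])).reshape(-1,2)
    E=np.array(c["extrinsics"]);R,t=E[:3,:3],E[:3,3];o=-R.T@t
    d=np.c_[q,np.ones(len(q))]@R
    return o+d*((z-o[2])/d[:,2])[:,None]
def blobs(m,amin=30):
    cs,_=cv2.findContours(m.astype(np.uint8),cv2.RETR_EXTERNAL,cv2.CHAIN_APPROX_NONE)
    return sorted([c for c in cs if cv2.contourArea(c)>amin],key=cv2.contourArea,reverse=True)
def crop(p,x0,y0,x1,y1,s,name):
    cv2.imwrite(name,cv2.resize(p[y0:y1,x0:x1,::-1],None,fx=s,fy=s,interpolation=cv2.INTER_CUBIC))
E
python3 - <<'E'
from h import *
p=np.load("/tmp/top.npz")["p"]; d=np.load("/tmp/top.npz")["d"]
hsv=cv2.cvtColor(p,cv2.COLOR_RGB2HSV)
H,S,V=[hsv[...,i].astype(int) for i in range(3)]
roi=np.zeros(p.shape[:2],bool);roi[215:335,240:358]=1
disc=roi&(S>60)&(H>10)&(H<35)&(V>100)
pt=np.vstack(blobs(disc)).reshape(-1,2); hull=cv2.convexHull(pt).reshape(-1,2)
w=ray("top",hull,0.026)[:,:2]
# circle lsq, trimmed
m=np.ones(len(w),bool)
for _ in range(6):
    A=np.c_[2*w[m],np.ones(m.sum())];s=np.linalg.lstsq(A,(w[m]**2).sum(1),rcond=None)[0]
    R=np.sqrt(s[2]+s[0]**2+s[1]**2);e=np.abs(np.hypot(*(w-s[:2]).T)-R);m=e<max(.003,np.median(e)*1.5)
print("disc",s[:2],R,m.sum())
roi[:]=0;roi[258:278,285:318]=1
for b in blobs(roi&(V<50))[:2]:
    q=cv2.minAreaRect(b);print("bar",q,ray("top",[q[0]],.166),ray("top",cv2.boxPoints(q),.166).round(3).tolist())
roi[:]=0;roi[240:300,350:410]=1
for b in blobs(roi&(S<40)&(V>170))[:1]:
    q=cv2.minAreaRect(cv2.convexHull(b));print("wing",q,ray("top",[q[0]],.045),ray("top",cv2.boxPoints(q),.045).round(3).tolist())
for b in blobs(roi&(V<70))[:3]:
    q=cv2.minAreaRect(b);print("skirt",q,ray("top",[q[0]],.053))
for n,uv,z in (("cup",(265,275),.072),("jar",(372,215),.087),("poda",(437,266),.045),("podb",(476,302),.045),("chute",(296,230),.12),("headfront",(293,232),.15)):
    print(n,ray("top",[uv],z).round(3))
crop(p,240,180,420,330,4,"pics/c0.png")
E
```

```text
disc [0.50848191 0.01821606] 0.14895270448548253 40
wing ((379.5, 269.5), (59.0, 59.0), 90.0) [[ 0.50676401 -0.20942385  0.045     ]] [[0.601, -0.128, 0.045], [0.592, -0.304, 0.045], [0.415, -0.29, 0.045], [0.424, -0.117, 0.045]]
skirt ((382.5, 271.0), (18.0, 19.0), 90.0) [[ 0.5003998  -0.21711147  0.053     ]]
skirt ((355.3927917480469, 276.1439208984375), (9.848682403564453, 36.01383972167969), 1.6846843957901) [[ 0.48927694 -0.13662991  0.053     ]]
cup [[0.503 0.126 0.072]]
jar [[ 0.663 -0.195  0.087]]
poda [[ 0.508 -0.381  0.045]]
podb [[ 0.395 -0.486  0.045]]
chute [[0.62  0.029 0.12 ]]
headfront [[0.607 0.036 0.15 ]]
```

View pics/c0.png

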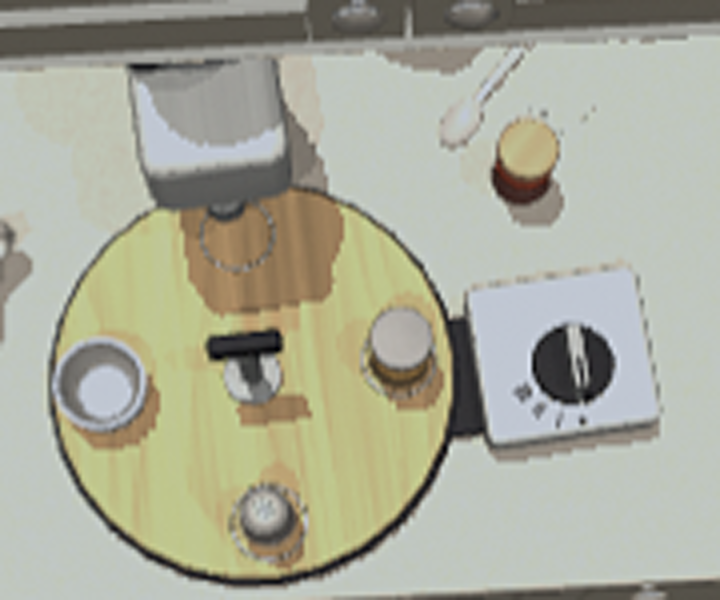

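The crop shows the bar's far top edge from (208,337) to (279,331) and the wing's corners at about (468,290), (634,268), (658,420) and (491,446). The dial skirt is at (573,363), with the bar's pointer end near (585,385).

Run:
```python
from h import *
p=np.load("/tmp/top.npz")["p"]
c=lambda a:np.array(a)/4+[240,180]-.375
w=ray("top",c([(468,290),(634,268),(658,418),(491,446)]),.045)[:,:2];print(w.round(3),w.mean(0))
for i in range(4): v=w[(i+1)%4]-w[i];print(np.hypot(*v),np.degrees(np.arctan2(v[1],v[0]))%90)
b=ray("top",c([(208,337),(279,331)]),.166)[:,:2];v=b[0]-b[1];print("bar",b,np.hypot(*v),np.degrees(np.arctan2(v[1],v[0])))
hsv=cv2.cvtColor(p,cv2.COLOR_RGB2HSV);V=hsv[...,2]
roi=np.zeros(p.shape[:2],bool);roi[259:271,288:314]=1
for b in blobs(roi&(V<60),10)[:1]:
    q=cv2.minAreaRect(b);print(q,ray("top",[q[0]],.16),ray("top",[q[0]],.15))
# pillar base & disc by hull of seats
print("pillar base",ray("top",c([(252,378)]),.028))
print("cup",ray("top",c([(101,384)]),.072),"jar",ray("top",c([(401,338)]),.113),"salt",ray("top",c([(266,507)]),.116))
print("skirt",ray("top",c([(573,363)]),.053))
print("chute",ray("top",c([(226,211)]),.12))
```

```text
[[ 0.563 -0.145]
 [ 0.573 -0.27 ]
 [ 0.459 -0.279]
 [ 0.445 -0.155]] [ 0.51005052 -0.21215142]
0.1251258191954313 4.730683199859271
0.11394348096534382 4.433078586594291
0.12476226523672196 6.534183419936767
0.11786855693441035 4.649755436084828
bar [[ 0.51310408  0.04209621]
 [ 0.51479524 -0.00669546]] 0.04882097640836212 91.98512236521287
((300.5, 266.5), (7.0, 17.0), 90.0) [[0.50570101 0.01833467 0.16      ]] [[0.50762516 0.01875562 0.15      ]]
pillar base [[0.50768566 0.0185066  0.028     ]]
cup [[0.50097998 0.12646672 0.072     ]] jar [[ 0.51584813 -0.09146163  0.113     ]] salt [[0.40041981 0.00916003 0.116     ]]
skirt [[ 0.50220228 -0.21834751  0.053     ]]
chute [[0.61325196 0.0285169  0.12      ]]
```

```bash
cat > w.py <<'E'
import sys
from h import *
def go(x,y,z,head):  # remaining: world target of TCP, heading (deg) of tool y
    s=r.get_state();from scipy.spatial.transform import Rotation as R
    M=R.from_quat(s["eef_rot"]).as_matrix();d=M.T@(np.array([x,y,z])-s["tool_pos"])*100
    h=np.degrees(np.arctan2(M[1,1],M[0,1]))
    print("need tx,ty,tz cm",d.round(2),"spin",round((h-head+180)%360-180,2),"| head",h.round(2),"tilt",(M[:,2]).round(3),"pos",s["tool_pos"].round(4),"q",s["q"].round(2),"F",s["contact_force"].round(1),"Mz",s["moment"].round(3),"op",round(s["opening"],3),"ff",round(s["finger_force"],1),"t",s["clock"])
if __name__=="__main__": go(*map(float,sys.argv[1:]))
E
python3 -m creep '[{"grip":1,"tx":3,"ty":-1.5},{"grip":1,"tx":3,"ty":-2},{"grip":1,"tx":3,"ty":-2},{"grip":1,"tx":3,"ty":-2},{"grip":1,"tx":3,"ty":-2},{"grip":1,"tx":3,"ty":-2},{"grip":1,"tx":3,"ty":-2},{"grip":1,"tx":3,"ty":-2.5}]'
python3 w.py .509 .0054 .235 4.2
```

```text
need tx,ty,tz cm [ 49.59 -50.93   0.38] spin -80.51 | head -76.31 tilt [-0.     0.002 -1.   ] pos [ 0.1477 -0.6067  0.238 ] q [ 1.37  0.69 -0.19  1.57  0.16  0.9  -0.22] F [-0.6  0.5 -0.6] Mz [-0.     0.004  0.067] op 0.998 ff 0.0 t 0.1$[0]: bad value
```

```bash
python3 -m creep '[{"grip":1,"tx":3,"ty":-1.5,"tz":0,"spin":0},{"grip":1,"tx":3,"ty":-2,"tz":0,"spin":0},{"grip":1,"tx":3,"ty":-2,"tz":0,"spin":0},{"grip":1,"tx":3,"ty":-2,"tz":0,"spin":0},{"grip":1,"tx":3,"ty":-2,"tz":0,"spin":0},{"grip":1,"tx":3,"ty":-2,"tz":0,"spin":0},{"grip":1,"tx":3,"ty":-2,"tz":0,"spin":0},{"grip":1,"tx":3,"ty":-2.5,"tz":0,"spin":0}]'
python3 w.py .509 .0054 .235 4.2
```

```text
clock: 0.77
tool_pos: [0.3441, -0.3943, 0.2385]
eef_rot: [0.993, 0.119, 0.0, 0.0]
contact_force: [0.8, 0.1, -0.1]
opening: 1.0
finger_force: 0.0
need tx,ty,tz cm [ 25.44 -34.96   0.34] spin -80.57 | head -76.37 tilt [ 0. -0. -1.] pos [ 0.3441 -0.3943  0.2385] q [ 0.87  0.56 -0.17  1.87  0.14  0.72 -0.71] F [ 0.8  0.1 -0.1] Mz [-0.021 -0.039 -0.027] op 1.0 ff 0.0 t 0.7667
```

```bash
python3 -m creep '[{"grip":1,"tx":2.2,"ty":-4,"tz":0,"spin":0},{"grip":1,"tx":2.2,"ty":-4,"tz":0,"spin":0},{"grip":1,"tx":2.2,"ty":-4,"tz":0,"spin":0},{"grip":1,"tx":2.2,"ty":-4,"tz":0,"spin":0},{"grip":1,"tx":2.2,"ty":-4,"tz":0,"spin":0},{"grip":1,"tx":2.2,"ty":-4,"tz":0,"spin":0},{"grip":1,"tx":2.2,"ty":-4,"tz":0,"spin":0},{"grip":1,"tx":2,"ty":-4,"tz":0,"spin":0}]'
python3 -m creep '[{"grip":0,"tx":0,"ty":0,"tz":0,"spin":-7},{"grip":0,"tx":0,"ty":0,"tz":0,"spin":-7},{"grip":0,"tx":0,"ty":0,"tz":0,"spin":-7},{"grip":0,"tx":0,"ty":0,"tz":0,"spin":-7},{"grip":0,"tx":0,"ty":0,"tz":0,"spin":-7},{"grip":0,"tx":0,"ty":0,"tz":0,"spin":-7},{"grip":0,"tx":0,"ty":0,"tz":0,"spin":-7},{"grip":0,"tx":0,"ty":0,"tz":0,"spin":-7}]'
python3 -m creep '[{"grip":0,"tx":0,"ty":0,"tz":0,"spin":-6},{"grip":0,"tx":0,"ty":0,"tz":0,"spin":-6},{"grip":0,"tx":0,"ty":0,"tz":0,"spin":-6},{"grip":0,"tx":0,"ty":0,"tz":0,"spin":-6},{"grip":0,"tx":0,"ty":0,"tz":0,"spin":0}]'
python3 w.py .509 .0054 .235 4.2
```

```text
clock: 1.43
tool_pos: [0.4288, -0.071, 0.2387]
eef_rot: [0.993, 0.119, 0.0, 0.0]
contact_force: [0.5, -1.0, -0.3]
opening: 0.999
finger_force: 0.0
clock: 2.1
tool_pos: [0.4284, -0.0729, 0.2386]
eef_rot: [0.819, 0.574, -0.0, -0.0]
contact_force: [-0.7, 0.2, -0.8]
opening: 0.5
finger_force: 0.0
clock: 2.52
tool_pos: [0.4283, -0.073, 0.2385]
eef_rot: [0.683, 0.73, -0.0, -0.0]
contact_force: [-0.6, 0.0, -0.9]
opening: 0.5
finger_force: 0.0
need tx,ty,tz cm [7.28 8.57 0.34] spin -0.38 | head 3.82 tilt [-0.001  0.    -1.   ] pos [ 0.4283 -0.073   0.2385] q [ 0.44  0.49 -0.56  2.1   0.42  0.66 -0.34] F [-0.6  0.  -0.9] Mz [-0.076 -0.09  -0.031] op 0.5 ff 0.0 t 2.5167
```

```bash
python3 -m creep '[{"grip":0,"tx":2,"ty":2.1,"tz":0,"spin":0},{"grip":0,"tx":2,"ty":2.1,"tz":0,"spin":0},{"grip":0,"tx":2,"ty":2.2,"tz":0,"spin":0},{"grip":0,"tx":1.3,"ty":2.2,"tz":0,"spin":-0.4},{"grip":0,"tx":0,"ty":0,"tz":0,"spin":0},{"grip":0,"tx":0,"ty":0,"tz":0,"spin":0}]'
python3 w.py .509 .0054 .132 4.2
python3 - <<'E'
from h import *
p,_=optics.snapshot("side");crop(p,180,150,400,315,3.5,"pics/s1.png")
E
```

```text
clock: 3.02
tool_pos: [0.5102, 0.0066, 0.2384]
eef_rot: [0.682, 0.732, 0.0, -0.0]
contact_force: [-0.9, 0.3, -0.0]
opening: 0.497
finger_force: 0.0
need tx,ty,tz cm [-0.11 -0.12 10.64] spin -0.15 | head 4.05 tilt [-0.  0. -1.] pos [0.5102 0.0066 0.2384] q [ 0.24  0.58 -0.54  1.9   0.41  0.78 -0.46] F [-0.9  0.3 -0. ] Mz [-0.048 -0.066 -0.002] op 0.497 ff 0.0 t 3.0167
```

View pics/s1.png

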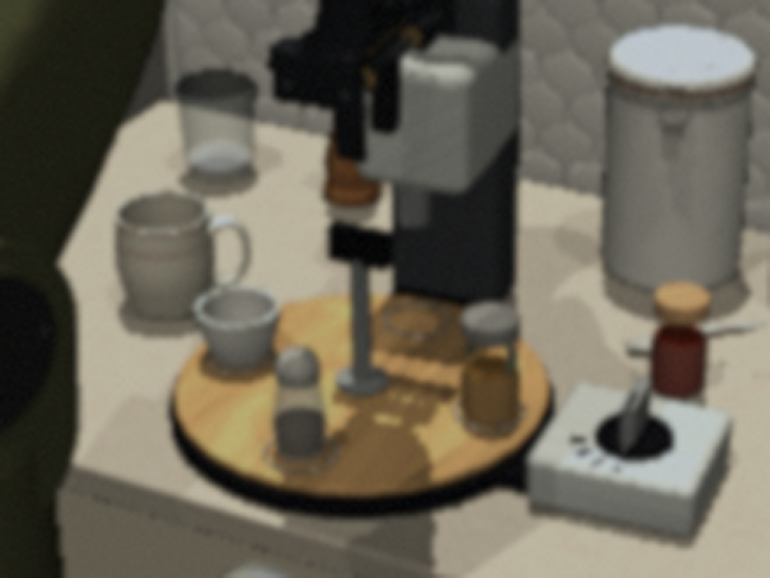

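The fingers are over the bar (bar at (362,243) in the crop, fingers at (348–385,130)), with the head just behind. I'm descending now.

```bash
python3 -m creep '[{"grip":0,"tx":-0.1,"ty":-0.2,"tz":2,"spin":0},{"grip":0,"tx":0,"ty":0,"tz":1.5,"spin":0},{"grip":0,"tx":0,"ty":0,"tz":1.5,"spin":0},{"grip":0,"tx":0,"ty":0,"tz":1.5,"spin":0},{"grip":0,"tx":0,"ty":0,"tz":0,"spin":0}]'
python3 -m creep '[{"grip":0,"tx":0,"ty":0,"tz":1.5,"spin":0},{"grip":0,"tx":0,"ty":0,"tz":1.5,"spin":0},{"grip":0,"tx":0,"ty":0,"tz":1.1,"spin":0},{"grip":0,"tx":0,"ty":0,"tz":0,"spin":0}]'
python3 -m creep '[{"grip":-0.3,"tx":0,"ty":0,"tz":0,"spin":0},{"grip":-0.5,"tx":0,"ty":0,"tz":0,"spin":0},{"grip":-1,"tx":0,"ty":0,"tz":0,"spin":0},{"grip":-1,"tx":0,"ty":0,"tz":0,"spin":0},{"grip":-1,"tx":0,"ty":0,"tz":0,"spin":0},{"grip":-1,"tx":0,"ty":0,"tz":0,"spin":0}]' 20
python3 w.py .509 .0054 .132 4.2
```

```text
clock: 3.48
tool_pos: [0.5049, 0.0025, 0.1715]
eef_rot: [0.682, 0.731, -0.003, -0.002]
contact_force: [-0.7, 0.1, 0.4]
opening: 0.503
finger_force: 0.0
clock: 3.82
tool_pos: [0.5062, 0.0032, 0.1318]
eef_rot: [0.682, 0.731, -0.002, -0.001]
contact_force: [0.2, 0.3, -0.7]
opening: 0.497
finger_force: 0.0
clock: 4.32
tool_pos: [0.512, 0.0045, 0.1337]
eef_rot: [0.682, 0.731, 0.003, 0.002]
contact_force: [8.0, -0.8, -3.8]
opening: 0.158
finger_force: 20.0
need tx,ty,tz cm [ 0.11 -0.3   0.17] spin -0.2 | head 4.0 tilt [ 0.008  0.002 -1.   ] pos [0.512  0.0045 0.1337] q [ 0.15  0.73 -0.4   2.    0.57  0.51 -0.59] F [ 8.  -0.8 -3.8] Mz [-0.25  -1.372  0.058] op 0.158 ff 20.0 t 4.3167
```

```bash
python3 -m creep '[{"grip":-1,"tx":0,"ty":0.3,"tz":0,"spin":0},{"grip":-1,"tx":0,"ty":0.2,"tz":0,"spin":0},{"grip":-1,"tx":0,"ty":0,"tz":0,"spin":0},{"grip":-1,"tx":0,"ty":0,"tz":0,"spin":0}]' 25
python3 -m creep '[{"grip":-1,"tx":0,"ty":-0.1,"tz":0,"spin":4},{"grip":-1,"tx":0,"ty":-0.1,"tz":0,"spin":4},{"grip":-1,"tx":0,"ty":-0.1,"tz":0,"spin":4},{"grip":-1,"tx":0,"ty":-0.1,"tz":0,"spin":4},{"grip":-1,"tx":0,"ty":0,"tz":0,"spin":0}]'
python3 w.py .509 .0054 .132 -85.2
```

```text
clock: 4.65
tool_pos: [0.512, 0.0045, 0.1337]
eef_rot: [0.681, 0.732, -0.001, 0.0]
contact_force: [-3.4, -0.1, 8.0]
opening: 0.157
finger_force: 24.9
clock: 5.07
tool_pos: [0.5084, 0.0048, 0.1337]
eef_rot: [0.778, 0.629, -0.0, 0.0]
contact_force: [-0.2, 0.1, 5.6]
opening: 0.156
finger_force: 25.0
need tx,ty,tz cm [0.08 0.04 0.17] spin 73.08 | head -12.12 tilt [ 0.    -0.001 -1.   ] pos [0.5084 0.0048 0.1337] q [ 0.1   0.72 -0.33  2.01  0.47  0.49 -0.79] F [-0.2  0.1  5.6] Mz [-0.257 -0.125 -0.146] op 0.156 ff 25.0 t 5.0667
```

Small forces; continuing the turn.

```bash
python3 -m creep '[{"grip":-1,"tx":0,"ty":-0.12,"tz":0,"spin":5},{"grip":-1,"tx":0,"ty":-0.12,"tz":0,"spin":5},{"grip":-1,"tx":0,"ty":-0.12,"tz":0,"spin":5},{"grip":-1,"tx":0,"ty":-0.12,"tz":0,"spin":5},{"grip":-1,"tx":0,"ty":0,"tz":0,"spin":0}]'
python3 w.py .509 .0054 .132 -85.2
python3 -m creep '[{"grip":-1,"tx":0,"ty":-0.12,"tz":0,"spin":5},{"grip":-1,"tx":0,"ty":-0.12,"tz":0,"spin":5},{"grip":-1,"tx":0,"ty":-0.12,"tz":0,"spin":5},{"grip":-1,"tx":0,"ty":-0.12,"tz":0,"spin":5},{"grip":-1,"tx":0,"ty":0,"tz":0,"spin":0}]'
python3 w.py .509 .0054 .132 -85.2
```

```text
clock: 5.48
tool_pos: [0.5047, 0.0064, 0.1337]
eef_rot: [0.875, 0.484, 0.0, 0.001]
contact_force: [1.0, -2.3, 4.9]
opening: 0.154
finger_force: 25.0
need tx,ty,tz cm [0.14 0.42 0.17] spin 53.07 | head -32.13 tilt [ 0.001 -0.    -1.   ] pos [0.5047 0.0064 0.1337] q [ 0.04  0.71 -0.23  2.02  0.36  0.45 -1.02] F [ 1.  -2.3  4.9] Mz [-0.312 -0.2    0.164] op 0.154 ff 25.0 t 5.4833
clock: 5.9
tool_pos: [0.5014, 0.0094, 0.1337]
eef_rot: [0.946, 0.324, 0.001, 0.0]
contact_force: [1.3, -2.4, 4.1]
opening: 0.155
finger_force: 25.0
need tx,ty,tz cm [0.36 0.78 0.17] spin 33.05 | head -52.15 tilt [ 0.002 -0.    -1.   ] pos [0.5014 0.0094 0.1337] q [-0.02  0.7  -0.14  2.03  0.23  0.42 -1.25] F [ 1.3 -2.4  4.1] Mz [-0.409 -0.166 -0.013] op 0.155 ff 25.0 t 5.9
```

```bash
python3 -m creep '[{"grip":-1,"tx":0,"ty":-0.12,"tz":0,"spin":5},{"grip":-1,"tx":0,"ty":-0.12,"tz":0,"spin":5},{"grip":-1,"tx":0,"ty":-0.12,"tz":0,"spin":5},{"grip":-1,"tx":0,"ty":-0.12,"tz":0,"spin":5},{"grip":-1,"tx":0,"ty":0,"tz":0,"spin":0}]'
python3 -m creep '[{"grip":-1,"tx":0,"ty":-0.12,"tz":0,"spin":5},{"grip":-1,"tx":0,"ty":-0.12,"tz":0,"spin":4.5},{"grip":-1,"tx":0,"ty":-0.08,"tz":0,"spin":3.3},{"grip":-1,"tx":0,"ty":0,"tz":0,"spin":0},{"grip":-1,"tx":0,"ty":0,"tz":0,"spin":0},{"grip":-1,"tx":0,"ty":0,"tz":0,"spin":0}]'
python3 w.py .509 .0054 .132 -85.2
```

```text
clock: 6.32
tool_pos: [0.4994, 0.0132, 0.1337]
eef_rot: [0.988, 0.155, 0.001, 0.0]
contact_force: [1.9, -3.1, 5.3]
opening: 0.158
finger_force: 25.0
clock: 6.82
tool_pos: [0.4988, 0.0158, 0.1337]
eef_rot: [0.999, 0.046, 0.001, 0.0]
contact_force: [1.4, -3.3, 5.7]
opening: 0.156
finger_force: 25.0
need tx,ty,tz cm [0.92 1.13 0.17] spin 0.49 | head -84.71 tilt [ 0.003 -0.001 -1.   ] pos [0.4988 0.0158 0.1337] q [-0.13  0.7   0.    2.05 -0.    0.39 -1.6 ] F [ 1.4 -3.3  5.7] Mz [-0.783 -0.252 -0.061] op 0.156 ff 25.0 t 6.8167
```

```bash
python3 -m creep '[{"grip":0,"tx":0,"ty":0,"tz":0,"spin":0},{"grip":0,"tx":0,"ty":0,"tz":0,"spin":0},{"grip":0,"tx":0,"ty":0,"tz":0,"spin":0},{"grip":0,"tx":0,"ty":0,"tz":0,"spin":0},{"grip":0,"tx":0,"ty":0,"tz":0,"spin":0},{"grip":0,"tx":0,"ty":0,"tz":0,"spin":0},{"grip":0,"tx":0,"ty":0,"tz":0,"spin":0},{"grip":0,"tx":0,"ty":0,"tz":0,"spin":0}]'
python3 -m creep '[{"grip":0,"tx":0,"ty":0,"tz":-1,"spin":0},{"grip":0,"tx":0,"ty":0,"tz":-2,"spin":0},{"grip":0,"tx":0,"ty":0,"tz":-3,"spin":0},{"grip":0,"tx":0,"ty":0,"tz":-3,"spin":0},{"grip":0,"tx":-2,"ty":0,"tz":-1.5,"spin":0},{"grip":0,"tx":-2,"ty":2,"tz":0,"spin":0},{"grip":0,"tx":-2,"ty":3,"tz":0,"spin":0},{"grip":0,"tx":-2,"ty":4,"tz":0,"spin":0}]'
python3 w.py .509 -.217 .239 95.2
python3 - <<'E'
from h import *
p,_=optics.snapshot("top");np.savez("/tmp/t2",p=p);crop(p,230,180,430,330,4,"pics/t2.png")
E
```

```text
clock: 7.48
tool_pos: [0.4974, 0.0167, 0.1326]
eef_rot: [0.999, 0.046, -0.0, 0.0]
contact_force: [-0.1, 0.1, -0.5]
opening: 0.501
finger_force: 0.0
clock: 8.15
tool_pos: [0.4264, -0.0764, 0.2382]
eef_rot: [0.999, 0.049, 0.0, -0.0]
contact_force: [0.4, -0.2, -0.2]
opening: 0.5
finger_force: 0.0
need tx,ty,tz cm [ 6.85 14.8  -0.09] spin -179.61 | head -84.41 tilt [ 0.001  0.001 -1.   ] pos [ 0.4264 -0.0764  0.2382] q [ 0.08  0.45 -0.01  2.12  0.01  0.57 -1.41] F [ 0.4 -0.2 -0.2] Mz [-0.004 -0.005  0.017] op 0.5 ff 0.0 t 8.15
```

View pics/t2.png

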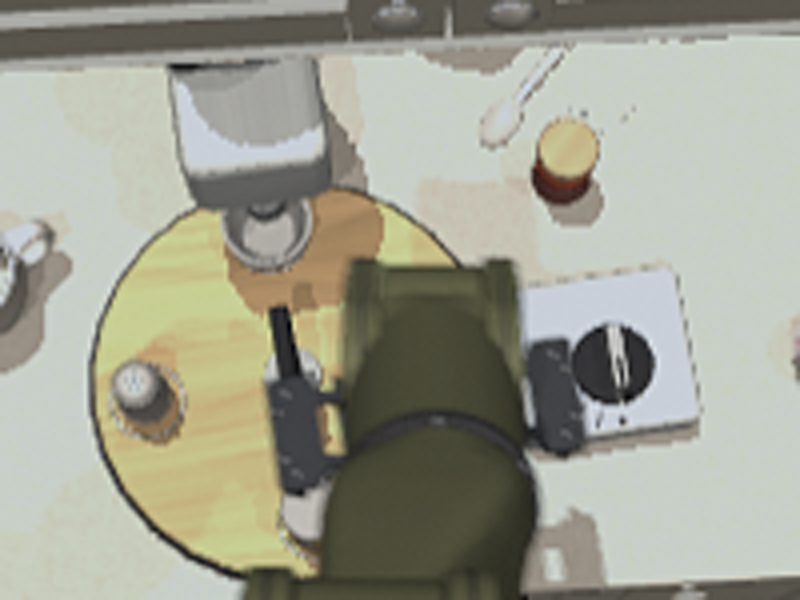

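The cup sits directly under the chute (crop 268,235), the bar points along the grinder's x, and everything else is undisturbed. Moving on to the dial.

```bash
python3 -m creep '[{"grip":0,"tx":1,"ty":3,"tz":0,"spin":0},{"grip":0,"tx":1,"ty":3,"tz":0,"spin":0},{"grip":0,"tx":1,"ty":3,"tz":0,"spin":0},{"grip":0,"tx":1,"ty":3,"tz":0,"spin":0},{"grip":0,"tx":1,"ty":2.5,"tz":0,"spin":0},{"grip":0,"tx":1,"ty":0.3,"tz":0,"spin":0.4},{"grip":0,"tx":0,"ty":0,"tz":0,"spin":0},{"grip":0,"tx":0,"ty":0,"tz":0,"spin":0}]'
python3 -m creep '[{"grip":0,"tx":0,"ty":0,"tz":3,"spin":0},{"grip":0,"tx":0,"ty":0,"tz":3,"spin":0},{"grip":0,"tx":0,"ty":0,"tz":2,"spin":0},{"grip":0,"tx":0,"ty":0,"tz":0,"spin":0}]'
python3 w.py .502 -.2185 .058 -84.8
python3 - <<'E'
from h import *
p,_=optics.snapshot("side");crop(p,290,180,450,300,5,"pics/s3.png")
E
```

```text
clock: 8.87
tool_pos: [0.5003, -0.2187, 0.2373]
eef_rot: [0.999, 0.043, -0.0, -0.0]
contact_force: [0.1, 0.8, -0.2]
opening: 0.499
finger_force: 0.0
clock: 9.2
tool_pos: [0.4971, -0.2166, 0.1544]
eef_rot: [0.999, 0.044, -0.004, -0.002]
contact_force: [-0.9, -0.2, 0.3]
opening: 0.499
finger_force: 0.0
need tx,ty,tz cm [0.54 0.27 9.64] spin -0.18 | head -84.98 tilt [-0.008  0.004 -1.   ] pos [ 0.4971 -0.2166  0.1544] q [ 0.34  0.71 -0.02  1.89  0.03  0.55 -1.18] F [-0.9 -0.2  0.3] Mz [-0.026  0.055  0.007] op 0.499 ff 0.0 t 9.2
```

View pics/s3.png

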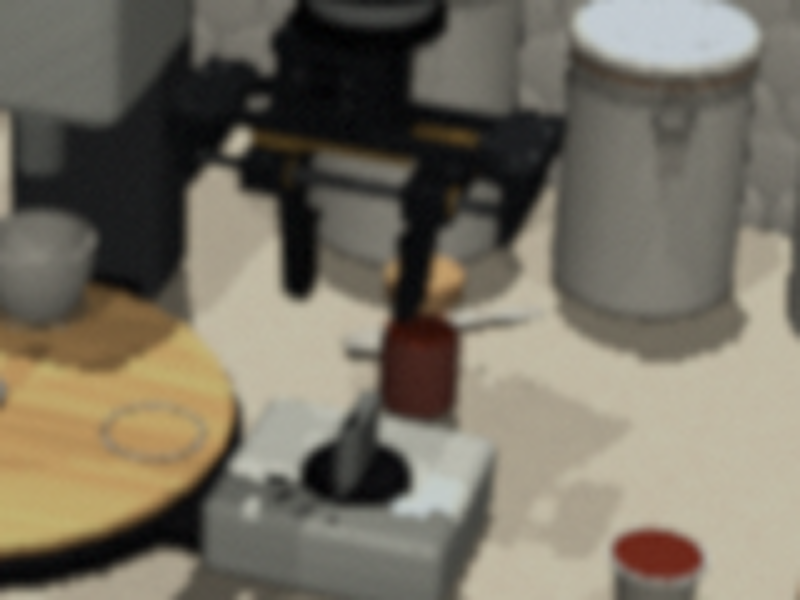

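The fingers (crop 298 and 412) straddle the dial bar (355,440). I'm lowering and gripping.

```bash
python3 -m creep '[{"grip":0,"tx":0.2,"ty":0,"tz":3,"spin":0},{"grip":0,"tx":0,"ty":0,"tz":2.5,"spin":0},{"grip":0,"tx":0,"ty":0,"tz":2,"spin":0},{"grip":0,"tx":0,"ty":0,"tz":1.5,"spin":0},{"grip":0,"tx":0,"ty":0,"tz":0.5,"spin":0},{"grip":0,"tx":0,"ty":0,"tz":0,"spin":0},{"grip":0,"tx":0,"ty":0,"tz":0,"spin":0}]'
python3 w.py .502 -.2185 .058 -84.8
python3 -m creep '[{"grip":-0.3,"tx":0,"ty":0,"tz":0,"spin":0},{"grip":-0.5,"tx":0,"ty":0,"tz":0,"spin":0},{"grip":-1,"tx":0,"ty":0,"tz":0,"spin":0},{"grip":-1,"tx":0,"ty":0,"tz":0,"spin":0},{"grip":-1,"tx":0,"ty":0,"tz":0,"spin":0},{"grip":-1,"tx":0,"ty":0,"tz":0,"spin":0}]' 20
python3 w.py .502 -.2185 .058 -84.8
```

```text
clock: 9.83
tool_pos: [0.5034, -0.2191, 0.0641]
eef_rot: [0.999, 0.043, 0.001, 0.0]
contact_force: [-0.4, -0.9, -0.0]
opening: 0.5
finger_force: 0.0
need tx,ty,tz cm [-0.13 -0.08  0.61] spin -0.29 | head -85.09 tilt [ 0.002 -0.001 -1.   ] pos [ 0.5034 -0.2191  0.0641] q [ 0.34  0.86 -0.02  1.93  0.04  0.35 -1.19] F [-0.4 -0.9 -0. ] Mz [ 0.03  -0.028  0.047] op 0.5 ff 0.0 t 9.8333
clock: 10.33
tool_pos: [0.5028, -0.22, 0.0631]
eef_rot: [0.999, 0.042, 0.0, 0.001]
contact_force: [-0.4, -1.3, 2.1]
opening: 0.132
finger_force: 20.0
need tx,ty,tz cm [-0.06 -0.16  0.51] spin -0.35 | head -85.15 tilt [ 0.001 -0.001 -1.   ] pos [ 0.5028 -0.22    0.0631] q [ 0.34  0.86 -0.01  1.93  0.04  0.35 -1.19] F [-0.4 -1.3  2.1] Mz [-0.321  0.068  0.03 ] op 0.132 ff 20.0 t 10.3333
```

```bash
python3 -m creep '[{"grip":-1,"tx":0,"ty":0,"tz":0,"spin":0},{"grip":-1,"tx":0,"ty":0,"tz":0,"spin":0},{"grip":-1,"tx":0,"ty":0,"tz":0,"spin":3},{"grip":-1,"tx":0,"ty":0,"tz":0,"spin":4},{"grip":-1,"tx":0,"ty":0,"tz":0,"spin":4},{"grip":-1,"tx":0,"ty":0,"tz":0,"spin":4},{"grip":-1,"tx":0,"ty":0,"tz":0,"spin":4},{"grip":-1,"tx":0,"ty":0,"tz":0,"spin":4}]' 45
python3 w.py .502 -.2185 .063 -153.6
python3 -m creep '[{"grip":-1,"tx":0,"ty":0,"tz":0,"spin":4},{"grip":-1,"tx":0,"ty":0,"tz":0,"spin":4},{"grip":-1,"tx":0,"ty":0,"tz":0,"spin":4},{"grip":-1,"tx":0,"ty":0,"tz":0,"spin":4},{"grip":-1,"tx":0,"ty":0,"tz":0,"spin":4},{"grip":-1,"tx":0,"ty":0,"tz":0,"spin":4},{"grip":-1,"tx":0,"ty":0,"tz":0,"spin":4},{"grip":-1,"tx":0,"ty":0,"tz":0,"spin":0}]'
python3 w.py .502 -.2185 .063 -153.6
```

```text
clock: 11.0
tool_pos: [0.5028, -0.2195, 0.0631]
eef_rot: [0.987, -0.159, 0.0, 0.0]
contact_force: [-1.5, -1.2, 5.8]
opening: 0.128
finger_force: 45.0
need tx,ty,tz cm [-0.11 -0.07  0.01] spin 45.28 | head -108.32 tilt [ 0.001 -0.001 -1.   ] pos [ 0.5028 -0.2195  0.0631] q [ 0.29  0.87  0.06  1.93 -0.14  0.35 -1.43] F [-1.5 -1.2  5.8] Mz [-0.183  0.1    0.051] op 0.128 ff 45.0 t 11.0
clock: 11.67
tool_pos: [0.5031, -0.2189, 0.0631]
eef_rot: [0.92, -0.393, 0.001, -0.0]
contact_force: [0.1, -0.6, 5.5]
opening: 0.132
finger_force: 45.0
need tx,ty,tz cm [-0.11  0.05  0.01] spin 17.36 | head -136.24 tilt [ 0.001 -0.    -1.   ] pos [ 0.5031 -0.2189  0.0631] q [ 0.23  0.87  0.16  1.93 -0.36  0.36 -1.71] F [ 0.1 -0.6  5.5] Mz [-0.048  0.006  0.145] op 0.132 ff 45.0 t 11.6667
```

```bash
python3 -m creep '[{"grip":-1,"tx":0,"ty":0,"tz":0,"spin":4},{"grip":-1,"tx":0,"ty":0,"tz":0,"spin":4},{"grip":-1,"tx":0,"ty":0,"tz":0,"spin":4},{"grip":-1,"tx":0,"ty":0,"tz":0,"spin":3},{"grip":-1,"tx":0,"ty":0,"tz":0,"spin":2},{"grip":-1,"tx":0,"ty":0,"tz":0,"spin":0},{"grip":-1,"tx":0,"ty":0,"tz":0,"spin":0},{"grip":-1,"tx":0,"ty":0,"tz":0,"spin":0}]'
python3 w.py .502 -.2185 .063 -153.6
python3 - <<'E'
from h import *
p,_=optics.snapshot("side");a=p
t,_=optics.snapshot("top")
f=lambda p,x0,y0,x1,y1:cv2.resize(p[y0:y1,x0:x1,::-1],(400,300),interpolation=cv2.INTER_CUBIC)
cv2.imwrite("pics/s4.png",np.hstack([f(a,320,240,400,300),f(t,240,180,420,315)]))
E
```

```text
clock: 12.33
tool_pos: [0.5034, -0.2187, 0.0631]
eef_rot: [0.852, -0.523, 0.001, -0.0]
contact_force: [0.2, -1.5, 4.4]
opening: 0.127
finger_force: 45.0
need tx,ty,tz cm [-0.08  0.12  0.01] spin 0.55 | head -153.05 tilt [ 0.002  0.    -1.   ] pos [ 0.5034 -0.2187  0.0631] q [ 0.2   0.88  0.22  1.93 -0.48  0.38 -1.88] F [ 0.2 -1.5  4.4] Mz [ 0.093 -0.096  0.135] op 0.127 ff 45.0 t 12.3333
```

View pics/s4.png

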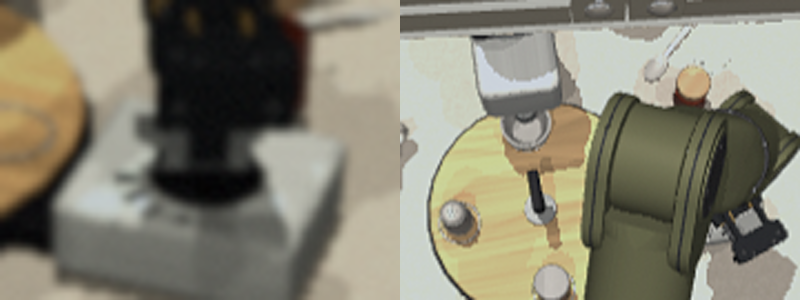

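The left view shows the fingers clamped on the dial bar. On the right, the cup is under the chute and the bystanders are unmoved. The opening matches a flat grip on the bar (about 11.2 mm on 12 mm), so the tool angle gives the dial angle: about 1.19 rad.

```bash
python3 -m creep '[{"grip":-1,"tx":0,"ty":0,"tz":0,"spin":0.5},{"grip":-1,"tx":0,"ty":0,"tz":0,"spin":0},{"grip":-1,"tx":0,"ty":0,"tz":0,"spin":0},{"grip":-1,"tx":0,"ty":0,"tz":0,"spin":0},{"grip":-1,"tx":0,"ty":0,"tz":0,"spin":0},{"grip":-1,"tx":0,"ty":0,"tz":0,"spin":0}]'
python3 w.py .502 -.2185 .063 -153.6
python3 -c "
from plant import workorder
print(workorder.finish_job())"
```

```text
clock: 12.93
tool_pos: [0.5034, -0.2188, 0.0631]
eef_rot: [0.85, -0.527, 0.001, -0.0]
contact_force: [1.1, -0.2, 5.3]
opening: 0.132
finger_force: 45.0
need tx,ty,tz cm [-0.09  0.12  0.01] spin 0.02 | head -153.58 tilt [ 0.002  0.    -1.   ] pos [ 0.5034 -0.2188  0.0631] q [ 0.2   0.88  0.22  1.93 -0.48  0.38 -1.89] F [ 1.1 -0.2  5.3] Mz [ 0.135 -0.109  0.123] op 0.132 ff 45.0 t 12.9333
the job is handed in; nothing more can be done
None
```

I handed the job in at 12.9 s with the cup under the chute and the gripper holding the dial at its third mark; its angle, about 1.2 rad, comes from the tool angle because the gripper hid the dial from the cameras.

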